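Run the crumb pick round the placemat holder's groove

TASK

Take the crumb pick (plain square handle) out of the wooden tool block and put its tip down into the free end of the long arm of the L-shaped groove in the placemat holder. Draw the tip slowly along the groove, about 3 cm a second and staying down in it, round the corner to the free end of the short arm. Then put the pick tip first into the aluminium cup, leaving the cup upright.

Things in the scene. Friction and masses are not known exactly. Their poses are not given: they have to be found in the camera images.
- pick: Crumb pick, 150 mm long, 50 g, upright in any of the 3 holes of the block. Origin at the very tip, z up along it. Steel shank 8 mm thick (5 at the tip) from 0 to 50 mm, then a white square handle 18 x 18 mm from 50 to 150 mm, faces square to x and y; the shoulder at 50 mm rests on the block, all the handle is free above it. Lift it 55 mm or more straight up. Best gripped across y.
- block: Wooden tool block, fixed on the stone benchtop, 170 (x) x 50 (y) x 60 mm high, origin at the centre of its underside. Holes 13 mm wide, 54 deep at x = -60, 0, 60 mm. Besides the pick it holds a spoon (flat round head on top) and a spatula (flat paddle on top), white too, reaching 140 mm above the bench, heads 34 mm wide along x.
- holder: Fixed grey placemat board on the high-chair tray, 180 (x) x 250 (y) x 16 mm, steel clip on its +x edge (28 mm high). Origin: centre of the underside, z up. L-shaped groove 22 mm wide, floor 5 mm above the underside; centre line (x, y) mm: long arm (45, 85) to corner (45, -85), short arm on to (-45, -85), cut 11 mm past each. A separate short groove (x -45, y 0 to 80) is a spoon rest, not used.
- cup: Loose aluminium cup, standing upright on the stone benchtop left of the tray, without a handle: 85 mm high, 76 mm across the rim, wall 3 mm, floor about 5 mm thick, 150 g. Origin at the centre of its underside, z up. The pick leans in it when let go.
Mind the look-alikes: they are no part of the job. Leave any red look-alike of the pick alone. Leave any yellow look-alike of the cup alone.

How it is judged:
On the way, in this order (a step that is already met when the one before it is completed fails the run):
1. the tip is down in the groove at the free end of the long arm (x of pick in the frame of holder between 0.03 and 0.06 m and y of pick in the frame of holder between 0.065 and 0.105 m and z of pick in the frame of holder between -0.005 and 0.014 m), for 0.1 s.
2. the tip passes the first part of the long arm in the groove (x of pick in the frame of holder between 0.03 and 0.06 m and y of pick in the frame of holder between 0.02 and 0.052 m and z of pick in the frame of holder between -0.005 and 0.014 m), for 0.1 s.
3. the tip passes the second part of the long arm in the groove (x of pick in the frame of holder between 0.03 and 0.06 m and y of pick in the frame of holder between -0.052 and -0.02 m and z of pick in the frame of holder between -0.005 and 0.014 m), for 0.1 s.
4. the tip reaches the corner in the groove (x of pick in the frame of holder between 0.03 and 0.06 m and y of pick in the frame of holder between -0.105 and -0.068 m and z of pick in the frame of holder between -0.005 and 0.014 m), for 0.1 s.
5. the tip passes the middle of the short arm in the groove (x of pick in the frame of holder between -0.016 and 0.016 m and y of pick in the frame of holder between -0.1 and -0.07 m and z of pick in the frame of holder between -0.005 and 0.014 m), for 0.1 s.
6. the tip reaches the free end of the short arm in the groove (x of pick in the frame of holder between -0.065 and -0.026 m and y of pick in the frame of holder between -0.1 and -0.07 m and z of pick in the frame of holder between -0.005 and 0.014 m), for 0.1 s.
At the end, for the whole second after the job is handed in: The pick is in the aluminium cup at rest, its tip within 30 mm of the level of the cup's underside and 40 mm of its axis; the cup stands on the benchtop, upright within 10 degrees, at rest (z of pick in the frame of cup below 0.03 m and horizontal distance between pick and cup below 0.04 m and angle between cup's own z axis and vertical below 0.17 rad and height (world z) of cup between -0.01 and 0.01 m and linear speed of each of pick, cup below 0.03 m/s); the robot touches nothing.
It fails at once if the pick is drawn along the groove faster than 0.12 m/s (linear speed of pick above 0.12 m/s and ((x of pick in the frame of holder between 0.03 and 0.06 m and y of pick in the frame of holder between -0.06 and 0.06 m and z of pick in the frame of holder between -0.005 and 0.014 m) or (x of pick in the frame of holder between -0.022 and 0.022 m and y of pick in the frame of holder between -0.1 and -0.07 m and z of pick in the frame of holder between -0.005 and 0.014 m))).
It also fails if it takes over 72 s, if anything falls off the work surface, if the arm or the gripper's body presses on something with over 40 N, if the wrist force passes 120 N, or if a joint passes its speed limit or range.

ROBOT

A 6-joint arm with a two-finger parallel gripper is mounted at the origin on the work surface. World frame = base frame: x ahead of the robot, y to its left, z up, the work surface at z = 0. Lengths are in m, angles in rad, forces in N, time in s.
With the tool pointing down it reaches from about 0.375 to 0.975 m from the base axis. Payload 3.8 kg.
Tool frame: the origin (TCP) lies on the centre line of the jaws, within the pads' length; the fingertips stand 14 mm ahead of it and the grasp point (between the pads) lies 5 mm behind it; z points along the fingers, y is the line along which they close (so a half turn about z gives the same grasp; the last joint's range is limited). The gripper opens to 85 mm and grips with 20 to 120 N. Pads are 22 mm wide; open, the fingers measure 114 mm over their backs; the gripper's body (76 mm by 85 mm) begins 54 mm behind the grasp point. The pads swing forward as they close: fully open they stand 13 mm farther back than shut.
Start: joints at [-1.334, 0.264, 1.604, -0, 1.274, -0.037], TCP at [0.183, -0.65, 0.245] pointing down, gripper open.
Joint ranges: [-2.63, 2.63], [-0.94, 2.18], [0.31, 2.57], [-1.31, 4.45], [0, 2.66], [-2.55, 2.55]. Speed limits (rad/s): [2.57, 2.57, 3.14, 3.14, 3.14, 3.14].

INTERFACE

Orientations are given as a rotation vector (axis times angle).
In Python, from workcell import bot, eyes, spot_in gives the robot as it stands.
- The arm moves only by the tool carry_out, never from a script. Its argument "series" is text: rows parted by semicolons, each of 4 numbers parted by spaces: the shift along the world's x, y, z in m, then the turn about the world's z in degrees. In form: tx ty tz roll; .... A call has 1 to 20 rows; each row shifts and turns the commanded pose from where the row before left it; what a row does not reach is not made up. A row lasts 1/8 s, in which the tool goes at most 62.5 mm and 10.7 degrees, less where a joint would pass 70% of its speed; a pose out of reach is approached as far as the arm can. A call is refused whole if a number of a shift passes 0.0625 or a number of a turn 10.7, either way. A call with a gripper value outside its range is refused whole. "jaw" is the gripper command: -1 is shut, 1 is fully open, values between are in proportion, set as the call begins (left out, the last holds). The fingers move at their own pace and stop on an object; "grip_force" is the grip in N (left out, the last holds). Time passes only in rows, so rows that do not move let the fingers close. It gives the time, the measured TCP pose, the force, the opening and the grip force at its end, in the units of the state.
- bot.read_state(): the state, without advancing time (a new reading comes with each control period).
- eyes.read_camera(name): name is "scene" or "top" or "wrist"; returns (picture, depth): 420x560x3 uint8, blue, green, red; 420x560 float32, m along the optical axis (not along the pixel's ray), 0 where there is no reading.
- eyes.get_calibration(name): a dict with "K" (3x3 intrinsics, pixels), "distortion" ([k1, k2, p1, p2, k3] as OpenCV has them; the pictures are not rectified), "position" and "rotation" of the camera in the world; the wrist camera has in their place "T_tool_cam" (4x4, takes a point from camera to tool coordinates, whose origin is the TCP and whose axes are the flange's). Camera axes: x right, y down, z forward; pixel columns grow to the right and rows downward; lengths in m; the calibration is good to about 2 mm. A picture is of the moment at which its call begins: read the wrist's pose just before it. get_calibration takes no time and is no camera call.
- bot.finish_job(): hands the job in; it is judged then, once.
Trained networks look in the newest picture that a camera, given by its name, has taken for a name from the list of things; names that differ only in an ending like _2 or _b are one class to them, and where a whole thing is asked for, a point or a joint stands for the part that bears it (a point fixed in the world has none). Each returns a list of dicts, best first, with "score" (0 to 1); they miss things now and then, are a little off and sometimes report something else, mostly with a low value. They report only what shows in the picture. A call takes as long as a camera call. They do not tell look-alikes from the thing itself.
- spot_in(camera, target): "rect" ([centre column, centre row, width, height] in pixels, round what is visible of it).
The state is a dict: "time": time; "q": joint angles; "joint_vel": joint speeds; "joint_torque": joint torques, N m; "tool_pos": TCP position; "tcp_rot": TCP orientation; "wrist_force": force on the tool from outside, world axes, zero at the start; "torque": the same for the moment, N m; "width": opening from 0.0 (shut) to 1.0 (fully open); "grip_force": force on a finger pad.
Only numpy, scipy, OpenCV 4.12 (cv2) and the standard library are available. Lean on these libraries where they do the work, as an engineer would, in place of code of your own. Each camera call takes 0.05 s, during which the arm holds its last target. There are 200 camera calls.

## Working session

There is one attempt and no reset: what is moved stays moved. The work goes in short steps, Python scripts to look and compute and a tool call to move; the robot and the scene stay as the last step left them, time stands still between calls to the robot, and variables do not carry over. Pictures are saved under pics/ and viewed, at most 10 in all, crops included, and the job is handed in when it is done.

Besides the shell and the picture viewer there is one more tool, called after "Emit:" as name(argument=value, ...) on one line, values as JSON. carry_out: Moves the arm, as the interface text tells. Its arguments: {"type":"object","properties":{"series":{"type":"string"},"jaw":{"type":"number"},"grip_force":{"type":"number"}},"required":["series"]}

```bash
mkdir -p pics
cat > h.py <<'E'
import numpy as np,cv2
from scipy.spatial.transform import Rotation as R
from workcell import bot,eyes,spot_in
def cloud(name,save=None):
    s=bot.read_state(); im,d=eyes.read_camera(name); c=eyes.get_calibration(name)
    if save: cv2.imwrite('pics/'+save,im)
    h,w=d.shape; u,v=np.meshgrid(np.arange(w),np.arange(h))
    p=cv2.undistortPoints(np.stack([u.ravel(),v.ravel()],1).astype(np.float64)[:,None],np.array(c['K']),np.array(c['distortion']))[:,0]
    P=np.c_[p,np.ones(len(p))]*d.reshape(-1,1)
    if 'T_tool_cam' in c:
        T=np.array(c['T_tool_cam']); P=P@T[:3,:3].T+T[:3,3]
        P=P@R.from_rotvec(s['tcp_rot']).as_matrix().T+s['tool_pos']
    else:
        r=np.array(c['rotation']); r=r if r.shape==(3,3) else R.from_rotvec(r).as_matrix()
        P=P@r.T+np.array(c['position'])
    P[d.ravel()<=0]=np.nan
    return im,d,P.reshape(h,w,3)
E
python3 - <<'E'
from h import *
s=bot.read_state(); print({k:np.round(v,3) for k,v in s.items()})
for n in ['top','scene']:
    im,d,P=cloud(n,n+'0.png')
    for t in ['pick','block','holder','cup']:
        for r in spot_in(n,t)[:3]:
            x=r['rect']; print(n,t,round(r['score'],2),np.round(x),np.round(P[int(x[1]),int(x[0])],3))
E
```

```text
{'time': np.float64(0.0), 'q': array([-1.334,  0.265,  1.605,  0.   ,  1.274, -0.037]), 'joint_vel': array([ 0.   ,  0.   , -0.001,  0.   , -0.   ,  0.   ]), 'joint_torque': array([-2.0000e-03, -5.1512e+01, -3.6731e+01, -0.0000e+00,  1.3000e-02,
       -0.0000e+00]), 'tool_pos': array([ 0.182, -0.649,  0.244]), 'tcp_rot': array([-3.11 , -0.428,  0.   ]), 'wrist_force': array([-0.287, -0.058, -0.023]), 'torque': array([ 0.018, -0.004,  0.036]), 'grip_force': np.float64(0.0), 'width': np.float64(1.001)}
top pick 0.61 [227. 266.  16.  20.] [0.414 0.202 0.159]
top pick 0.57 [133. 211.  52.  50.] [0.552 0.391 0.002]
top pick 0.49 [191. 307.  23.  16.] [0.356 0.261 0.149]
top block 0.98 [231. 238.  35. 104.] [0.467 0.197 0.114]
top holder 0.59 [381. 210. 141. 104.] [ 0.518 -0.075  0.016]
top cup 0.94 [135. 212.  50.  44.] [0.55  0.384 0.005]
top cup 0.73 [157. 151.  43.  48.] [0.669 0.342 0.008]
top cup 0.67 [129. 275.  49.  46.] [0.432 0.399 0.004]
scene pick 0.88 [292. 175.  16.  73.] [0.362 0.178 0.079]
scene pick 0.85 [342. 170.  12.  74.] [0.369 0.272 0.086]
scene pick 0.56 [312. 171.  10.  60.] [0.433 0.202 0.117]
scene block 0.81 [314. 234.  48.  83.] [0.543 0.186 0.063]
scene holder 0.74 [142. 268. 171.  79.] [ 0.539 -0.087  0.017]
scene cup 0.74 [422. 226.  47.  51.] [0.566 0.351 0.078]
scene cup 0.66 [426. 277.  62.  76.] [0.683 0.31  0.074]
scene cup 0.55 [405. 199.  38.  56.] [0.454 0.37  0.065]
```

View pics/top0.png

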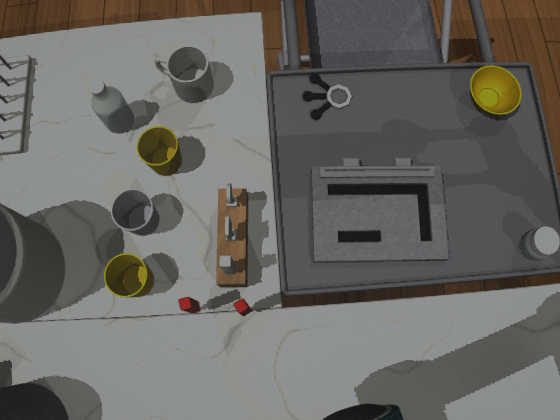

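View pics/scene0.png

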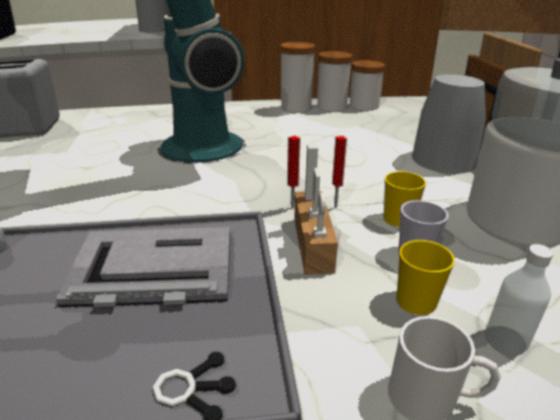

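Run:
```python
from h import *
im,d,P=cloud('top')
np.save('P.npy',P); cv2.imwrite('pics/t1.png',im)
x,y,z=P[...,0],P[...,1],P[...,2]
def box(m,n):
    q=P[m][:,:2].astype(np.float32); r=cv2.minAreaRect(q*1000); print(n,len(q),'c',np.round(r[0],1),'size',np.round(r[1],1),'ang',round(r[2],2),'z',np.round(np.nanmedian(z[m]),4))
u,v=np.meshgrid(np.arange(560),np.arange(420))
hr=(u>305)&(u<452)&(v>155)&(v<268)
print('tray z',np.nanmedian(z[(u>290)&(u<305)&(v>150)&(v<260)]))
box(hr&(z>.012)&(z<.02),'board'); box(hr&(z>.022)&(z<.04),'clip')
g=(hr&(z<.010)&(u>320)&(u<438)&(v>180)&(v<247)).astype(np.uint8)
n,l,st,c=cv2.connectedComponentsWithStats(g)
for i in range(1,n):
    if st[i,4]>40: box(l==i,'groove%d'%i)
br=(u>212)&(u<252)&(v>180)&(v<292)
box(br&(z>.054)&(z<.066),'block')
box((u>215)&(u<236)&(v>250)&(v<275)&(z>.15)&(z<.17),'pick')
box((u>215)&(u<240)&(v>175)&(v<250)&(z>.12),'others')
m=(u>108)&(u<158)&(v>188)&(v<236)&(z>.08)&(z<.092)
box(m,'cuprim'); q=P[m][:,:2]
from scipy.optimize import least_squares
f=least_squares(lambda p:np.hypot(*(q-p[:2]).T)-p[2],[*q.mean(0),.037],loss='soft_l1',f_scale=.002); print(f.x)
for n,a in dict(redA=(175,200,292,312),redB=(232,250,297,315),yel1=(136,182,125,175),yel2=(105,150,253,298)).items():
    m=(u>a[0])&(u<a[1])&(v>a[2])&(v<a[3])&(z>(.13 if 'r'==n[0] else .07)); box(m,n)
```

```text
tray z -2.176895064298634e-05
board 9350 c [522.1 -74.6] size [250.8 196.8] ang 86.74 z 0.0161
clip 689 c [526.8 -78.3] size [190.7 217.1] ang 0.47 z 0.0255
groove1 1528 c [516.9 -75.6] size [191.8 110.5] ang 86.43 z 0.0051
groove2 477 c [472.6 -32.1] size [78.5 21.1] ang 86.86 z 0.0051
block 2132 c [481.  199.5] size [ 50.6 168.8] ang 86.12 z 0.0599
pick 147 c [419.9 203.6] size [18.3 16.9] ang 87.61 z 0.1595
others 196 c [509.  197.6] size [ 6.8 89.7] ang 86.51 z 0.1339
cuprim 287 c [532.8 369.1] size [75.4 74.3] ang 1.59 z 0.0843
[0.53278174 0.36908232 0.0360387 ]
redA 169 c [360.3 269.4] size [18.4 18.6] ang 11.87 z 0.1493
redB 153 c [352.6 183.7] size [18.4 18. ] ang 28.59 z 0.1499
yel1 475 c [647.9 324.1] size [75.4 73.6] ang 43.21 z 0.0819
yel2 424 c [418.8 379.6] size [74. 72.] ang 86.78 z 0.0828
```

Emit:
carry_out(series=".045 .035 0 -2.8;.045 .035 0 -2.8;.045 .035 0 -2.8;.045 .035 0 -2.8;.045 .035 0 -2.8;.045 .035 0 -2.8;.045 .035 0 -2.8;-.0064 .0507 0 0;-.0064 .0507 0 0;-.0064 .0507 0 0;-.0064 .0507 0 0;-.0064 .0507 0 0;-.0064 .0507 0 0;-.0064 .0507 0 0;-.0064 .0507 0 0;-.0064 .0507 0 0;-.0064 .0507 0 0;-.0064 .0507 0 0;-.0064 .0507 0 0;0 0 0 0", jaw=0.1, grip_force=50)

```text
time: 3.05
tool_pos: [0.4201, 0.2064, 0.2456]
tcp_rot: [-3.139, 0.099, -0.001]
wrist_force: [0.2, 0.2, -0.2]
width: 0.547
grip_force: 0.0
```

Run:
```python
from h import *
im,d,P=cloud('wrist','w1.png'); s=bot.read_state()
print(np.round(s['tool_pos'],4),R.from_rotvec(s['tcp_rot']).as_matrix().round(3).tolist(),s['time'],s['width'])
z=P[...,2]
for a,b in((.15,.17),(.055,.064)):
    m=(z>a)&(z<b)&(P[...,0]>.38)&(P[...,1]<.245)
    if m.sum()>50: print(a,m.sum(),cv2.minAreaRect((P[m][:,:2]*1000).astype(np.float32)),np.median(z[m]))
```

```text
[0.4203 0.2048 0.2454] [[0.998, -0.064, 0.0], [-0.064, -0.998, -0.0], [0.0, 0.0, -1.0]] 3.1 0.5487716620599564
0.15 698 ((423.50689697265625, 201.73670959472656), (18.023164749145508, 17.940933227539062), 7.581052303314209) 0.16014856170370712
0.055 7783 ((481.52630615234375, 198.70843505859375), (50.327415466308594, 170.28720092773438), 86.21795654296875) 0.06027282767439823
```

View pics/w1.png

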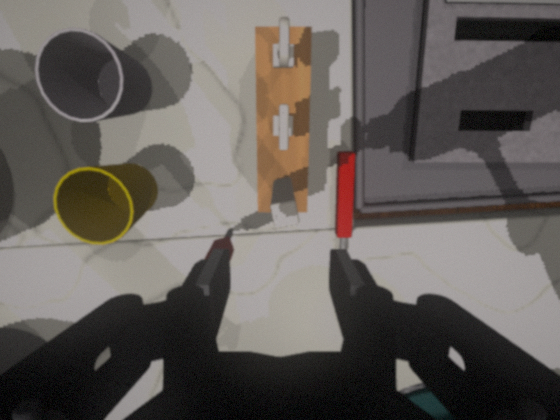

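Emit:
carry_out(series=".001 -.0015 -.0265 0;0 0 -.0265 0;0 0 -.0265 0;0 0 -.0265 0;0 0 -.0265 0;0 0 0 0;0 0 0 0")

```text
time: 3.98
tool_pos: [0.4226, 0.2015, 0.1137]
tcp_rot: [-3.139, 0.109, -0.002]
wrist_force: [-0.1, -0.8, 0.1]
width: 0.551
grip_force: 0.0
```

Emit:
carry_out(series="0 0 0 0;0 0 0 0;0 0 0 0;0 0 0 0;0 0 0 0;0 0 0 0", jaw=-1, grip_force=50)

```text
time: 4.72
tool_pos: [0.4228, 0.2024, 0.1143]
tcp_rot: [-3.139, 0.106, -0.004]
wrist_force: [-0.5, -1.3, 7.3]
width: 0.222
grip_force: 48.9
```

Emit:
carry_out(series="0 0 .015 0;0 0 .025 0;0 0 .025 0;0 0 .025 0;0 -.03 0 0;0 -.03 0 0;.0238 -.0233 0 0;.0238 -.0233 0 0;.0238 -.0233 0 0;.0238 -.0233 0 0;.0238 -.0233 0 0;.0238 -.0233 0 0;0 0 0 0;0 0 0 0")

```text
time: 6.48
tool_pos: [0.564, 0.0025, 0.2029]
tcp_rot: [-3.139, 0.108, 0.001]
wrist_force: [-0.4, 0.3, -0.6]
width: 0.22
grip_force: 48.9
```

Run:
```python
from h import *
im,d,P=cloud('scene','s2.png'); c=cv2.resize(im[80:340,60:400],None,fx=2.2,fy=2.2); cv2.imwrite('pics/s2c.png',c)
w,d2,P2=cloud('wrist','w2.png'); s=bot.read_state()
print(np.round(s['tool_pos'],4),s['time'],s['width'])
x,y,z=[P[...,i] for i in range(3)]
t=s['tool_pos']
m=(abs(x-t[0])<.04)&(abs(y-t[1])<.04)&(z>.07)&(z<.30)
for a in np.arange(.07,.2,.01):
    k=m&(z>=a)&(z<a+.01)
    if k.sum(): print(round(a,3),k.sum(),P[k][:,:2].mean(0).round(4),np.ptp(P[k][:,1]).round(3))
x,y,z=[P2[...,i] for i in range(3)]
u,v=np.meshgrid(np.arange(560),np.arange(420))
g=((z>.002)&(z<.010)&(abs(x-.516)<.075)&(abs(y+.0756)<.12)).astype(np.uint8)
n,l,st,c=cv2.connectedComponentsWithStats(g)
for i in range(1,n):
    if st[i,4]>100: print(st[i],cv2.minAreaRect((P2[l==i][:,:2]*1000).astype(np.float32)))
```

```text
[0.5638 0.0029 0.2029] 6.575 0.21639721472150372
0.09 4 [0.5657 0.0019] 0.003
0.1 24 [0.5667 0.0015] 0.007
0.11 31 [0.5672 0.0017] 0.007
0.12 36 [0.5672 0.0017] 0.008
0.13 37 [0.5674 0.002 ] 0.008
0.14 26 [0.5682 0.0016] 0.008
0.15 85 [0.573 0.002] 0.018
0.16 96 [0.5729 0.0021] 0.018
0.17 90 [0.573  0.0019] 0.018
0.18 96 [0.5728 0.0019] 0.024
0.19 190 [0.5731 0.0016] 0.043
[ 263  176  189  101 5189] ((513.6300659179688, -75.23344421386719), (193.09957885742188, 111.23278045654297), 86.80656433105469)
[332 261  22  17 299] ((467.7673645019531, -61.480682373046875), (22.729352951049805, 18.96978759765625), 89.72941589355469)
```

View pics/s2c.png

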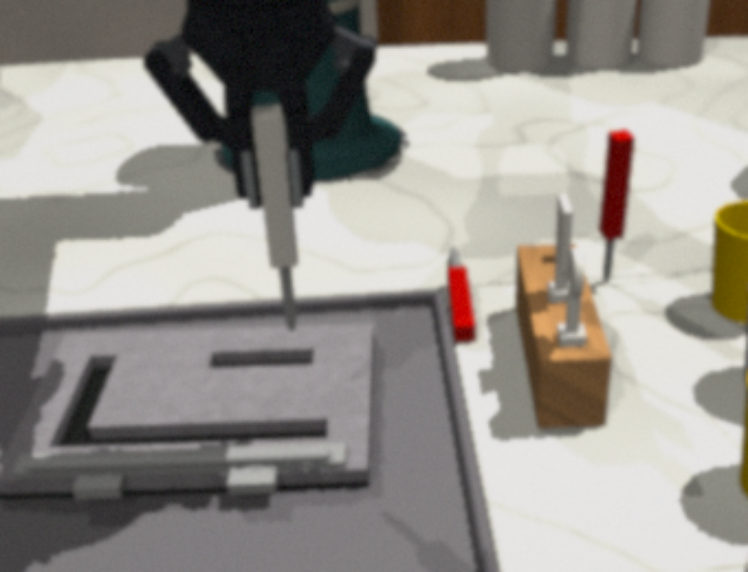

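View pics/w2.png

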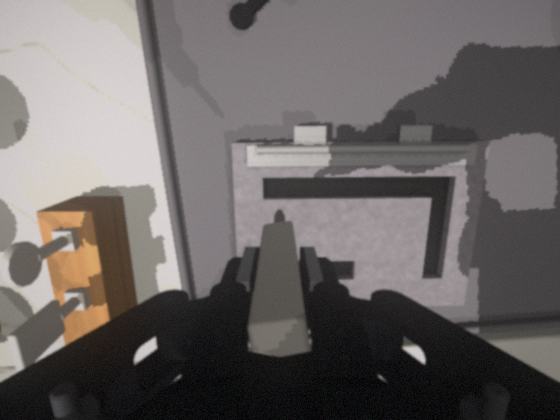

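Emit:
carry_out(series=".001 0 -.02 0;0 0 -.02 0;0 0 -.02 0;0 0 -.015 0;0 0 -.006 0;0 0 -.005 0;0 0 -.003 0;0 0 0 0;0 0 0 0")

```text
time: 7.7
tool_pos: [0.5659, 0.0022, 0.1143]
tcp_rot: [-3.14, 0.107, -0.002]
wrist_force: [-0.2, 0.4, -1.1]
width: 0.214
grip_force: 48.9
```

Run:
```python
from h import *
im,d,P=cloud('scene'); cv2.imwrite('pics/s3c.png',cv2.resize(im[180:320,60:280],None,fx=3.5,fy=3.5,interpolation=cv2.INTER_CUBIC))
s=bot.read_state(); print(np.round(s['tool_pos'],4),s['time'],s['wrist_force'])
x,y,z=[P[...,i] for i in range(3)];t=s['tool_pos']
m=(abs(x-t[0])<.03)&(abs(y-t[1])<.03)
for a in np.arange(.018,.07,.006):
    k=m&(z>=a)&(z<a+.006)
    if k.sum(): print(round(a,3),k.sum(),P[k][:,:2].mean(0).round(4))
```

```text
[0.5659 0.0022 0.1143] 7.75 [ 0.01271729 -0.04093123 -0.86064069]
0.018 144 [0.5847 0.0011]
0.024 16 [5.705e-01 5.000e-04]
0.03 18 [0.5688 0.0013]
0.036 15 [0.5686 0.0009]
0.042 16 [0.5698 0.001 ]
0.048 19 [0.5698 0.0015]
0.054 8 [0.5695 0.0015]
0.06 37 [0.575  0.0016]
0.066 42 [0.5751 0.0014]
```

View pics/s3c.png

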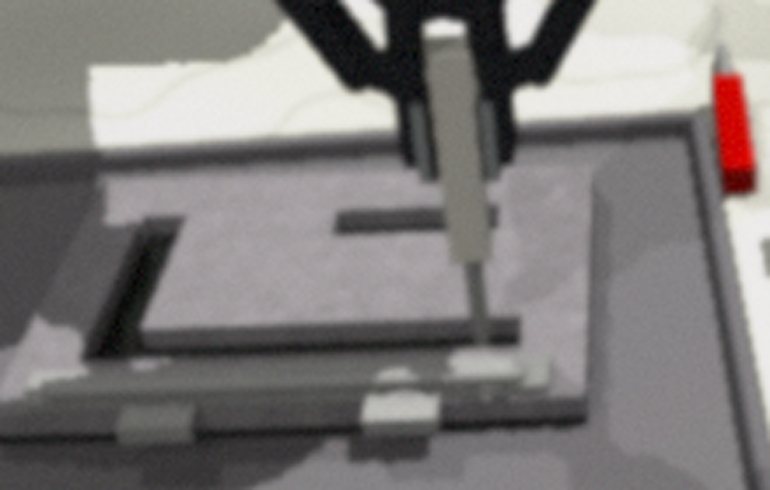

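Emit:
carry_out(series="0 0 -.0015 0;0 0 -.001 0;-.0002 -.002 0 0;-.0002 -.00375 0 0;-.0002 -.00375 0 0;-.0002 -.00375 0 0;-.0002 -.00375 0 0;-.0002 -.00375 0 0;-.0002 -.00375 0 0;-.0002 -.00375 0 0;-.0002 -.00375 0 0;-.0002 -.00375 0 0;-.0002 -.00375 0 0;-.0002 -.00375 0 0;-.0002 -.00375 0 0;-.0002 -.00375 0 0;-.0002 -.00375 0 0;-.0002 -.00375 0 0;-.0002 -.00375 0 0;-.0002 -.00375 0 0")

```text
time: 10.25
tool_pos: [0.5619, -0.0638, 0.1113]
tcp_rot: [3.14, -0.107, 0.0]
wrist_force: [0.0, 0.4, -0.3]
width: 0.221
grip_force: 48.9
```

Emit:
carry_out(series="-.0002 -.00375 0 0;-.0002 -.00375 0 0;-.0002 -.00375 0 0;-.0002 -.00375 0 0;-.0002 -.00375 0 0;-.0002 -.00375 0 0;-.0002 -.00375 0 0;-.0002 -.00375 0 0;-.0002 -.00375 0 0;-.0002 -.00375 0 0;-.0002 -.00375 0 0;-.0002 -.00375 0 0;-.0002 -.00375 0 0;-.0002 -.00375 0 0;-.0002 -.00375 0 0;-.0002 -.00375 0 0;-.0002 -.00375 0 0;-.0002 -.00375 0 0;-.0002 -.00375 0 0;-.0002 -.00375 0 0")

```text
time: 12.75
tool_pos: [0.5579, -0.1388, 0.1113]
tcp_rot: [3.14, -0.107, -0.0]
wrist_force: [-0.7, -0.2, -0.2]
width: 0.223
grip_force: 48.9
```

Emit:
carry_out(series="-.0002 -.00375 0 0;-.0002 -.00375 0 0;-.0002 -.00375 0 0;-.0002 -.00375 0 0;-.0002 -.00375 0 0;-.0002 -.00375 0 0;0 -.001 0 0;0 0 0 0;-.00375 .0002 0 0;-.00375 .0002 0 0;-.00375 .0002 0 0;-.00375 .0002 0 0;-.00375 .0002 0 0;-.00375 .0002 0 0;-.00375 .0002 0 0;-.00375 .0002 0 0;-.00375 .0002 0 0;-.00375 .0002 0 0;-.00375 .0002 0 0;-.00375 .0002 0 0")

```text
time: 15.25
tool_pos: [0.5115, -0.1596, 0.1113]
tcp_rot: [-3.14, 0.107, 0.0]
wrist_force: [-0.3, -0.1, -0.3]
width: 0.22
grip_force: 48.9
```

Emit:
carry_out(series="-.00375 .0002 0 0;-.00375 .0002 0 0;-.00375 .0002 0 0;-.00375 .0002 0 0;-.00375 .0002 0 0;-.00375 .0002 0 0;-.00375 .0002 0 0;-.00375 .0002 0 0;-.00375 .0002 0 0;-.00375 .0002 0 0;-.00375 .0002 0 0;-.00375 .0002 0 0;0 0 0 0;0 0 0 0")

```text
time: 17.0
tool_pos: [0.4668, -0.1573, 0.1114]
tcp_rot: [3.14, -0.107, 0.0]
wrist_force: [0.8, -0.1, -0.7]
width: 0.221
grip_force: 48.9
```

Run:
```python
from h import *
im,d,P=cloud('scene'); cv2.imwrite('pics/s4c.png',cv2.resize(im[150:320,40:260],None,fx=3.5,fy=3.5,interpolation=cv2.INTER_CUBIC))
s=bot.read_state(); print(np.round(s['tool_pos'],4),s['time'],s['wrist_force'])
x,y,z=[P[...,i] for i in range(3)];t=s['tool_pos']
m=(abs(x-t[0])<.03)&(abs(y-t[1])<.03)
for a in np.arange(.018,.07,.006):
    k=m&(z>=a)&(z<a+.006)
    if k.sum(): print(round(a,3),k.sum(),P[k][:,:2].mean(0).round(4))
```

```text
[ 0.4669 -0.1572  0.1114] 17.05 [-0.08684255 -0.9246803  -0.36121005]
0.018 58 [ 0.4621 -0.1552]
0.024 14 [ 0.4696 -0.1565]
0.03 16 [ 0.4701 -0.1562]
0.036 15 [ 0.4699 -0.157 ]
0.042 16 [ 0.4695 -0.1566]
0.048 14 [ 0.4699 -0.1573]
0.054 17 [ 0.4742 -0.1567]
0.06 45 [ 0.4749 -0.1558]
0.066 50 [ 0.4741 -0.1557]
```

View pics/s4c.png

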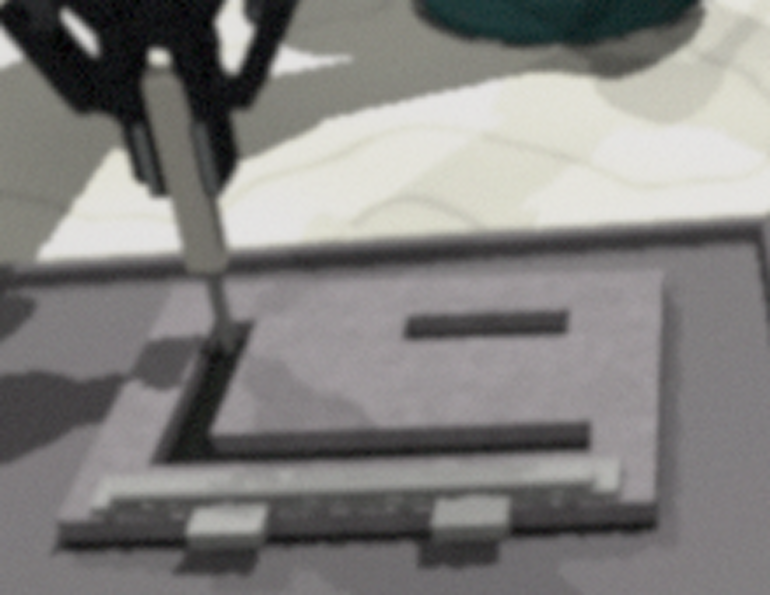

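Emit:
carry_out(series="0 0 .01 0;0 0 .03 0;0 0 .045 0;0 0 .045 0;0 0 .04 0;.005 .0376 0 0;.0073 .0489 0 0;.0073 .0489 0 0;.0073 .0489 0 0;.0073 .0489 0 0;.0073 .0489 0 0;.0073 .0489 0 0;.0073 .0489 0 0;.0073 .0489 0 0;.0073 .0489 0 0;.0073 .0489 0 0;0 0 0 0;0 0 0 0")

```text
time: 19.3
tool_pos: [0.5446, 0.3693, 0.2814]
tcp_rot: [3.139, -0.106, -0.0]
wrist_force: [0.4, -0.1, -0.6]
width: 0.221
grip_force: 49.0
```

Run:
```python
from h import *
from scipy.optimize import least_squares
s=bot.read_state(); print(np.round(s['tool_pos'],4),s['time'],s['wrist_force'],s['q'].round(2))
for n in('scene','top','wrist'):
    im,d,P=cloud(n,'c_'+n+'.png'); x,y,z=[P[...,i] for i in range(3)]
    m=(z>.079)&(z<.09)&(np.hypot(x-.533,y-.369)<.045); q=P[m][:,:2]
    if len(q)>20:
        f=least_squares(lambda p:np.hypot(*(q-p[:2]).T)-.0365,q.mean(0),loss='soft_l1',f_scale=.002); print(n,len(q),f.x)
    if n=='scene':
        t=s['tool_pos']
        for a in np.arange(.17,.25,.01):
            k=(abs(x-t[0])<.03)&(abs(y-t[1])<.03)&(z>=a)&(z<a+.01)
            if k.sum(): print(round(a,3),k.sum(),P[k][:,:2].mean(0).round(4))
```

```text
[0.5446 0.3693 0.2814] 19.3 [ 0.43540235 -0.114128   -0.60852338] [ 0.56  0.21  1.6  -0.    1.33  2.2 ]
scene 373 [0.53566328 0.36793602]
0.17 5 [0.5469 0.3679]
0.18 26 [0.5474 0.3669]
0.19 39 [0.547  0.3666]
0.2 38 [0.5473 0.3668]
0.21 40 [0.5473 0.367 ]
0.22 41 [0.5487 0.3657]
0.23 113 [0.5504 0.3651]
0.24 113 [0.5506 0.3654]
top 123 [0.53262626 0.36970428]
wrist 670 [0.53428263 0.36836148]
```

View pics/c_scene.png

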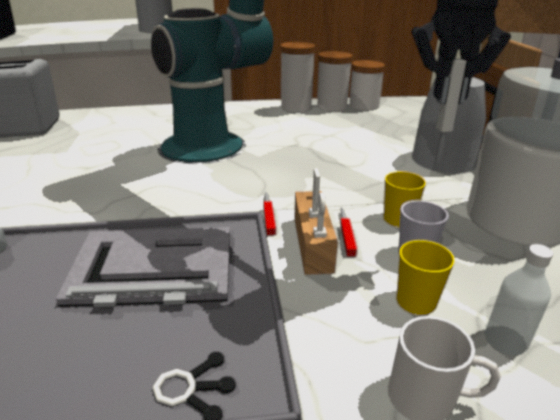

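Emit:
carry_out(series="0 0 -.03 0;0 0 -.03 0;0 0 -.02 0;0 0 -.02 0;0 0 -.02 0;0 0 -.015 0;0 0 -.01 0;0 0 -.01 0;0 0 -.005 0;0 0 -.004 0;0 0 0 0;0 0 0 0;0 0 0 0")

```text
time: 21.08
tool_pos: [0.545, 0.3696, 0.1178]
tcp_rot: [-3.139, 0.107, -0.001]
wrist_force: [0.6, -0.0, -0.4]
width: 0.218
grip_force: 49.0
```

Emit:
carry_out(series="0 0 -.002 0;0 0 -.002 0;0 0 -.002 0;0 0 0 0;0 0 0 0")

```text
time: 21.7
tool_pos: [0.5447, 0.3694, 0.1112]
tcp_rot: [3.14, -0.107, -0.0]
wrist_force: [-0.1, 0.5, -0.2]
width: 0.221
grip_force: 49.0
```

Emit:
carry_out(series="0 0 0 0;0 0 0 0;0 0 0 0;0 0 0 0;0 0 0 0;0 0 0 0", jaw=0)

```text
time: 22.45
tool_pos: [0.5447, 0.3694, 0.1113]
tcp_rot: [3.14, -0.107, -0.0]
wrist_force: [0.0, 0.3, -1.1]
width: 0.499
grip_force: 0.0
```

Run:
```python
from h import *
s=bot.read_state(); print(np.round(s['tool_pos'],4),s['time'],s['wrist_force'],s['width'])
im,d,P=cloud('scene'); cv2.imwrite('pics/s6.png',cv2.resize(im[20:300,360:560],None,fx=2.1,fy=2.1))
```

```text
[0.5447 0.3694 0.1113] 22.45 [ 0.03849107  0.32924332 -1.08333589] 0.49945268729941067
```

View pics/s6.png

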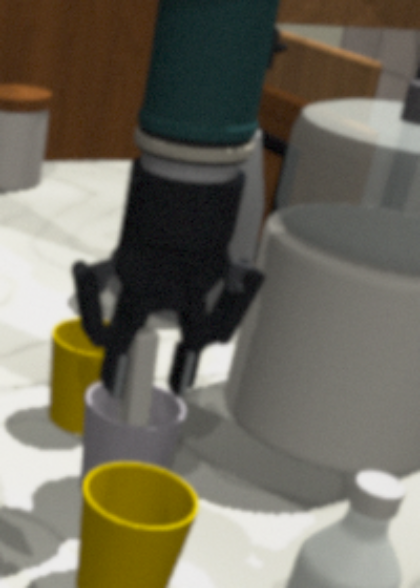

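Pick is free between the open jaws, leaning in the grey cup (cup at crop (135,430), upright). Retreat straight up.

Emit:
carry_out(series="0 0 .01 0;0 0 .02 0;0 0 .03 0;0 0 .03 0;0 0 .04 0;0 0 .04 0;0 -.03 0 0;0 -.05 0 0;0 -.05 0 0;0 -.05 0 0;0 0 0 0;0 0 0 0;0 0 0 0;0 0 0 0")

```text
time: 24.25
tool_pos: [0.5446, 0.1905, 0.2813]
tcp_rot: [-3.14, 0.105, 0.0]
wrist_force: [0.8, 0.1, -0.4]
width: 0.498
grip_force: 0.0
```

Run:
```python
from h import *
s=bot.read_state(); print(np.round(s['tool_pos'],4),s['time'])
im,d,P=cloud('scene'); cv2.imwrite('pics/s7.png',cv2.resize(im[100:300,360:560],None,fx=2.5,fy=2.5))
```

```text
[0.5446 0.1905 0.2813] 24.25
```

View pics/s7.png

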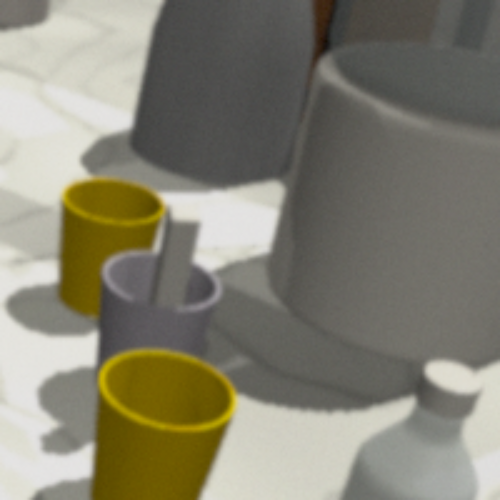

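The picture shows the pick leaning in the upright grey cup (handle at about (178,260) in the crop), with the robot clear of it. I'm handing in.

```bash
python3 -c "
from h import *
print(bot.finish_job())"
```

```text
the job is handed in; nothing more can be done
None
```

I drew the pick along the groove at about 3 cm/s, left it tip first in the upright aluminium cup and handed the job in (verdict not shown), but both red look-alike picks, upright at the start, had fallen over by the end; I may have knocked them.

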